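# Open the paddle-latched parts cabinet

## Robot

A 6-joint arm with a two-finger parallel gripper is mounted at the origin on the work surface. World frame = base frame: x ahead of the robot, y to its left, z up, the work surface at z = 0. Lengths are in mm, angles in rad, forces in N, time in s.
With the tool pointing down it reaches from about 300 to 775 mm from the base axis. Payload 14.6 kg.
Tool frame: the origin (TCP) lies at the very end of the fingers, on their centre line; the grasp point (between the pads) lies 19 mm behind it; z points along the fingers, y is the direction in which the jaws open and shut (so a half turn about z gives the same grasp; the last joint's range is limited). The gripper opens to 94 mm and grips with 3 to 60 N. Pads are 16 mm wide; open, the fingers measure 119 mm over their backs; the gripper's body (75 mm by 177 mm) begins 78 mm behind the grasp point.
Start: joints at [-1.35, 0.3, 1.521, -0, 1.321, -0.067], TCP at [156.107, -527.371, 205.446] pointing down, gripper open.
Joint ranges: [-3.03, 3.03], [-0.79, 2.21], [0.23, 2.52], [-1.04, 4.18], [0, 3.07], [-2.55, 2.55]. Speed limits (rad/s): [2.22, 2.22, 2.57, 3.14, 3.14, 3.14].

## Interface

Orientations are given as [roll, pitch, yaw] about the fixed x, y, z axes, in that order (R = Rz(yaw) Ry(pitch) Rx(roll)).
In Python, from cell import manip gives the robot as it stands.
- The arm moves only by the shell command python3 -m inch 'ROWS' [FORCE]. ROWS is a JSON object of lists of equal length, an entry for each row: "grip": the opening, from -1 (shut) to 1 (fully open), so that 0 is half open; "travel": the shift along the world's x, y, z in cm, a list of three; "turn": the turn, a rotation vector about the world's x, y, z in degrees, a list of three. A call has 1 to 10 rows; each row is the pose to reach, as a shift and turn from the pose measured when the call began; what a row does not reach only later rows make up. A row lasts 1/8 s, in which the tool goes at most 62.5 mm and 10.7 degrees, less where a joint would pass 70% of its speed; a pose out of reach is approached as far as the arm can. A call with a gripper value outside its range is refused whole. The fingers move at their own pace and stop on an object; FORCE is the grip in N (left out, the last holds). Time passes only in rows, so rows that repeat a pose let the fingers close. It gives the time, the measured TCP pose, the force and the opening at its end, in the units of the state.
- manip.read_state(): the state, without advancing time (a new reading comes with each control period).
- manip.camera(name): name is "scene" or "top"; returns (picture, depth): 400x640x3 uint8, red, green, blue; 400x640 float32, mm along the optical axis (not along the pixel's ray), 0 where there is no reading.
- manip.calibration(name): a dict with "fx", "fy", "cx", "cy" (pixels), "world_from_camera" (4x4, takes a point from camera to world coordinates). Camera axes: x right, y up, looking along -z (the intrinsics and any distortion apply to the point x, -y, -z); pixel columns grow to the right and rows downward; lengths in mm; the calibration is good to about 2 mm. A picture is of the moment at which its call begins. calibration takes no time and is no camera call.
- manip.sign_off(): hands the job in, once; it reports no verdict.
Trained networks look in the newest picture that a camera, given by its name, has taken for a name from the list of things; names that differ only in an ending like _2 or _b are one class to them, and where a whole thing is asked for, a point or a joint stands for the part that bears it (a point fixed in the world has none). Each returns a list of dicts, best first, with "p" (0 to 1); they miss things now and then, are a little off and sometimes report something else, mostly with a low value. They report only what shows in the picture. A call takes as long as a camera call.
- manip.look_for(camera, label): "bbox" ([left, top, right, bottom] in pixels, round what is visible of it).
The state is a dict: "clock": time; "joints": joint angles; "qd": joint speeds; "effort": joint torques, N m; "eef_pos": TCP position; "eef_rot": TCP orientation; "wrist_force": force on the tool from outside, world axes, zero at the start; "moment": the same for the moment, N m; "finger_gap": finger opening in mm.
Only numpy, scipy, OpenCV 4.12 (cv2) and the standard library are available. Lean on these libraries where they do the work, as an engineer would, in place of code of your own. Each camera call takes 0.05 s, during which the arm holds its last target.

## Task

Open the little parts cabinet on the bench: lift the paddle on its door by the lip until you feel it come up against its stop, so that the hidden pawl inside lets go, without forcing the latch; then swing the door open, at least three quarters of the way to square, and leave it standing there. Leave the other things on the bench where they are.

Things in the scene. Friction and masses are not known exactly. Their poses are not given: they have to be found in the camera images.
- cabinet: Grey sheet-metal parts cabinet with red corner posts, fixed to the bench: 180 deep (its x), 220 wide (its y), 260 mm high. Origin: centre of its underside. Its own -x is the front; the 16 mm thick door covers the front, hinged along the -y edge, free edge and paddle towards +y. A low dish stands on top, behind.
- paddle_lip (a point): Middle of the paddle's lip, a plain steel bar 14 mm thick and 44 mm long (parallel to the door's width, ends free to grip) along the outer edge of a narrower paddle plate (34 mm). It stands 53 mm out from the door's face, 48 mm below the cabinet's top, 42 mm in from the door's free edge. It moves with paddle and door.
- paddle_pivot (a point): The paddle's pivot, a level axis parallel to the door's width, within the door's thickness (8 mm behind its face), 35 mm below the cabinet's top. Moves with the door. The lip lies 62 mm from it, at rest 12 degrees below level outside the door; lifting swings the lip up and over on that arc.
- door_hinge (a point): Point on the door's upright hinge axis, at the height of the paddle's pivot. The pivot lies 172 mm from it along the door and 8 mm forward.
- paddle (a joint): Lift of the paddle in rad: 0 at rest, grows as the lip is lifted. A spring resists it with 3 to 5 N at the lip (up to 10 N if the grip does not turn with it) and returns it. The pawl clears somewhere between 0.25 and 0.85 rad, differently each time; 0.08 to 0.16 rad later the paddle comes up against a rubber stop in the striker, felt as a sudden rise of force at the lip.
- door (a joint): Opening of the door in rad: 0 shut, grows as it swings out, anticlockwise seen from above; it can reach 1.75. The hinge is stiff enough that the door stays where it is left. While the pawl is hooked the door gives only 1 to 4 mm and then holds fast.
- striker: Hidden bracket inside the cabinet's top behind the door, whose catch the pawl (the paddle's inner end) hooks behind. Its catch is set higher or lower in slots, which cannot be seen and is not in this pose. Origin: on the mounting, about 42 mm behind the pivot. Pawl and catch bend if more than 25 N comes between them; the load at the lip is much the same, plus the spring.
- spray_can: White and blue spray can, 58 mm across, 190 mm high, loose. Origin: centre of its underside.
- oil_bottle: Amber oil bottle, 64 mm across, 150 mm high, loose. Origin: centre of its underside.
- tape_roll: Roll of pale tape lying flat, 100 mm across, 45 mm high, loose. Origin: centre of its underside.
- saw_cover: Orange plastic saw cover, 130 by 75 by 54 mm, loose. Origin: centre of its underside.

How it is judged:
By the outcome, as a careful person would: the job done as asked, in the order asked, and still so for the second after the job is handed in, with the robot touching nothing.
It also fails if it takes over 72 s, if anything falls off the work surface, if the arm or the gripper's body presses on something with over 40 N, if the wrist force passes 120 N, or if a joint passes its speed limit or range.

## Working session

There is one attempt and no reset: what is moved stays moved. The work goes in short steps, Python scripts to look and compute and a shell command to move; the robot and the scene stay as the last step left them, time stands still between calls to the robot, and variables do not carry over. Pictures are saved under pics/ and viewed, and the job is handed in when it is done.

```bash
ls; mkdir -p pics; cat > h.py <<'E'
import numpy as np, cv2
from cell import manip
def shot(cam,fn):
    p,d=manip.camera(cam); cv2.imwrite('pics/'+fn+'.png',p[:,:,::-1]); np.save('pics/'+fn+'.npy',d); return p,d
def unproj(cam,u,v,d):
    c=manip.calibration(cam); u,v,d=[np.asarray(a,float) for a in (u,v,d)]
    P=np.stack([(u-c['cx'])/c['fx']*d,-(v-c['cy'])/c['fy']*d,-d,np.ones_like(d)],-1)
    return (P@np.array(c['world_from_camera']).T)[...,:3]
def proj(cam,P):
    c=manip.calibration(cam); q=np.linalg.inv(np.array(c['world_from_camera']))@np.append(P,1)
    return c['cx']+c['fx']*q[0]/-q[2], c['cy']+c['fy']*-q[1]/-q[2]
def cloud(cam,d):
    v,u=np.mgrid[:d.shape[0],:d.shape[1]]; return unproj(cam,u,v,d)
E
python3 - <<'E'
from h import *
print(manip.read_state())
for c in('scene','top'):
    shot(c,c+'1'); print(manip.calibration(c))
    for l in('cabinet','paddle_lip','spray_can','oil_bottle','tape_roll','saw_cover'): print(c,l,manip.look_for(c,l)[:2])
E
```

```text
pics
{'clock': 0.0, 'joints': array([-1.34962676e+00,  3.00463724e-01,  1.52159552e+00, -2.92183995e-05,
        1.32068778e+00, -6.66108944e-02]), 'qd': array([ 0.00021085, -0.00042206, -0.00020066, -0.00136114, -0.00011249,
       -0.00032406]), 'effort': array([-2.24997391e-03, -5.31799006e+01, -3.52740097e+01,  7.07732281e-02,
        2.44574749e-02, -6.55601048e-05]), 'eef_pos': array([ 156.0290881 , -527.12619407,  204.88426447]), 'eef_rot': array([-3.14043896e+00, -4.85987907e-05,  2.87787683e-01]), 'wrist_force': array([-0.79651298,  0.91166417,  0.34420569]), 'moment': array([ 0.07081343,  0.0125769 , -0.0029555 ]), 'finger_gap': 94.06112941604401}
{'fx': 413.7674583622527, 'fy': 413.7674583622527, 'cx': 324.395509064729, 'cy': 198.30227362378977, 'world_from_camera': array([[-7.57479447e-01, -3.51623875e-01,  5.50077756e-01,
         1.09860504e+03],
       [ 6.52552963e-01, -3.81984186e-01,  6.54417842e-01,
         6.93808148e+02],
       [-1.99879339e-02,  8.54662934e-01,  5.18798372e-01,
         7.28280035e+02],
       [ 0.00000000e+00,  0.00000000e+00,  0.00000000e+00
[... 751 characters left out ...]
    [-9.99643098e-01, -1.95975891e-02,  1.81551869e-02,
        -6.47886784e+00],
       [ 1.61324084e-02,  9.88510427e-02,  9.94971465e-01,
         1.58820311e+03],
       [ 0.00000000e+00,  0.00000000e+00,  0.00000000e+00,
         1.00000000e+00]])}
top cabinet [{'bbox': [165.2, 157.8, 269.7, 250.7], 'p': 0.62}]
top paddle_lip [{'bbox': [250.6, 213.4, 275.9, 231.3], 'p': 0.52}, {'bbox': [233.9, 157.0, 274.8, 239.8], 'p': 0.16}]
top spray_can [{'bbox': [360.8, 206.2, 388.6, 228.4], 'p': 0.84}]
top oil_bottle [{'bbox': [396.0, 145.4, 423.2, 170.7], 'p': 0.88}]
top tape_roll [{'bbox': [249.5, 212.3, 270.8, 231.0], 'p': 0.46}]
top saw_cover [{'bbox': [404.8, 230.3, 441.8, 282.0], 'p': 0.55}]
```

View pics/scene1.png

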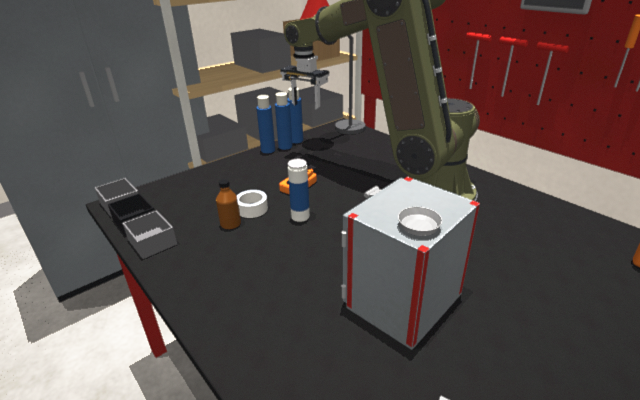

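View pics/top1.png

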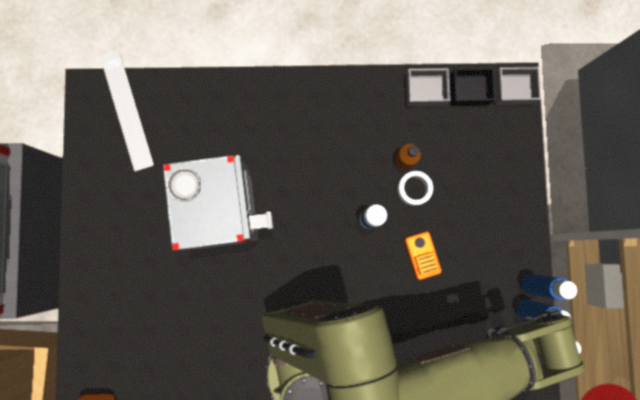

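The scene picture shows the cabinet at about (410,260), with its paddle at (373,193). The top picture shows the cabinet at (205,203) with its front to the right (world -y). The lip is at about (268,220), at the near/robot-side end of the door. The hinge is at the far (+x) edge. The spray can at (374,215) is the nearest loose thing.

```bash
python3 - <<'E'
from h import *
d=np.load('pics/top1.npy'); P=cloud('top',d)
box=(slice(140,265),slice(150,290))
Q=P[box].reshape(-1,3); 
for lo,hi in((250,275),(190,245)):
    m=(Q[:,2]>lo)&(Q[:,2]<hi); R=Q[m]; print(lo,m.sum(),R.min(0),R.max(0),np.median(R,0))
    r=cv2.minAreaRect(R[:,:2].astype(np.float32)); print(r, cv2.boxPoints(r))
# lip pts
for v in range(205,240,3):
    print(v,[tuple(P[v,u].round().astype(int)) for u in range(240,278,4)])
ds=np.load('pics/scene1.npy'); S=cloud('scene',ds)
R=S[150:340,330:500].reshape(-1,3); m=(R[:,2]>252)&(R[:,2]<270); R=R[m]; r=cv2.minAreaRect(R[:,:2].astype(np.float32)); print('scene',len(R),np.median(R[:,2]),r,cv2.boxPoints(r))
for v in range(184,204,2): print(v,[tuple(S[v,u].round().astype(int)) for u in range(362,386,3)])
# loose
for n,b in dict(can=[360,206,389,229],oil=[396,145,423,171],tape=[397,169,435,206],saw=[404,230,442,282]).items():
    R=P[b[1]:b[3],b[0]:b[2]].reshape(-1,3); R=R[R[:,2]>30]; print(n,R.min(0).round(),R.max(0).round())
E
```

```text
250 6341 [376.22036354 146.15412646 250.04668721] [614.17885545 363.49823865 274.98389781] [492.65545336 253.12333571 258.73115343]
((496.31268310546875, 253.77728271484375), (220.87307739257812, 199.50782775878906), 6.6347336769104) [[375.09024 340.10336]
 [398.14127 141.93167]
 [617.53516 167.4512 ]
 [594.48413 365.6229 ]]
190 546 [376.20594321  89.58790881 190.16703908] [622.10995211 330.29651089 244.96405414] [448.14289941 140.6446485  218.91415149]
((453.68060302734375, 179.03555297851562), (178.75677490234375, 289.0737609863281), 58.847442626953125) [[283.74988  177.31778 ]
 [531.13715   27.774559]
 [623.6113   180.75333 ]
 [376.22406  330.29654 ]]
205 [(np.int64(486), np.int64(169), np.int64(255)), (np.int64(485), np.int64(159), np.int64(253)), (np.int64(491), np.int64(155), np.int64(190)), (np.int64(499), np.int64(155), np.int64(94)), (np.int64(507), np.int64(153), np.int64(1)), (np.int64(506), np.int64(140), np.int64(4)), (np.int64(507), np.int64(129), np.int64(-6)), (np.int64(506), np.int64(116), np.int64(-1)), (np.int64(506), np.int64(104), np.int64(0)), (np.int64(506), np
[... 8652 characters left out ...]
, (np.int64(526), np.int64(187), np.int64(262)), (np.int64(520), np.int64(191), np.int64(261)), (np.int64(514), np.int64(194), np.int64(260))]
202 [(np.int64(248), np.int64(-123), np.int64(-1)), (np.int64(544), np.int64(169), np.int64(256)), (np.int64(545), np.int64(179), np.int64(261)), (np.int64(538), np.int64(182), np.int64(259)), (np.int64(535), np.int64(188), np.int64(261)), (np.int64(529), np.int64(191), np.int64(260)), (np.int64(526), np.int64(197), np.int64(261)), (np.int64(522), np.int64(201), np.int64(261))]
can [ 369. -218.   30.] [ 483.   -6. 1588.]
oil [ 369. -339.   31.] [ 668.   -6. 1588.]
tape [ 369. -382.   30.] [ 597.   -6. 1588.]
saw [ 276. -397.   30.] [ 410.   -6. 1588.]
```

```bash
cat >> h.py <<'E'
from scipy.spatial.transform import Rotation as Ro
a=np.deg2rad(6.634); W=np.array([np.cos(a),np.sin(a),0]); N=np.array([np.sin(a),-np.cos(a),0]); E_=-W; Z=np.array([0,0,1.])
E
python3 - <<'E'
from h import *
d=np.load('pics/top1.npy'); P=cloud('top',d)[205:240,245:285].reshape(-1,3)
P=P[(P[:,2]>200)&(P[:,2]<232)]
F=np.array([398.14,141.93,0])
q=P-F; s=q@W; t=q@N
m=(t>40)&(t<70); print('top lip along',np.percentile(s[m],[0,3,50,97,100]),'out',np.percentile(t[m],[50,90,97,100]),np.median(P[m,2]), m.sum())
m2=(t>10)&(t<40); print('plate',np.percentile(s[m2],[0,3,50,97,100]))
S=cloud('scene',np.load('pics/scene1.npy'))[180:205,355:390].reshape(-1,3); S=S[(S[:,2]>195)&(S[:,2]<232)&(S[:,0]>300)]
q=S-F; s=q@W;t=q@N; m=(t>40); print('scene along',np.percentile(s[m],[0,3,50,97,100]),'out',np.percentile(t[m],[3,50,90,97,100]),m.sum(),S[m,2].max())
# front edge of top by line fit
D=cloud('top',d)
pts=[]
for v in range(165,236,2):
    row=D[v,225:262]; k=np.where(row[:,2]>245)[0]
    if len(k): pts.append(row[k[-1]])
pts=np.array(pts); l=cv2.fitLine(pts[:,:2].astype(np.float32),cv2.DIST_HUBER,0,.01,.01).ravel(); print('front line angle',np.degrees(np.arctan2(l[1],l[0])),l, 'offset from F along N',((l[2:]-F[:2])@N[:2]))
for n,b in dict(can=[360,206,389,229],oil=[396,145,423,171]).items():
    R=D[b[1]:b[3],b[0]:b[2]].reshape(-1,3); R=R[(R[:,2]>100)&(R[:,2]<400)]; print(n,R.min(0).round(),R.max(0).round())
i=cv2.imread('pics/top1.png')[140:260,155:285]; cv2.imwrite('pics/crop1.png',cv2.resize(i,None,fx=5,fy=5,interpolation=cv2.INTER_CUBIC))
E
```

```text
top lip along [22.91499582 24.47401912 44.28347451 64.80551022 65.99077807] out [48.84218802 55.46524126 56.54440318 57.07095933] 216.1066140857721 104
plate [28.47064547 29.55342333 44.95054384 61.14932316 62.2794285 ]
scene along [22.18593749 25.56092855 53.16879248 67.37084325 68.74409235] out [41.41782653 45.83852224 51.0525947  52.31671062 54.64002843] 71 222.41904711877743
front line angle 7.728309 [9.9091691e-01 1.3447580e-01 5.0021832e+02 1.5620050e+02] offset from F along N -2.3821881901811133
can [ 429. -218.  101.] [ 483. -162.  197.]
oil [ 614. -333.  100.] [ 665. -279.  154.]
```

View pics/crop1.png

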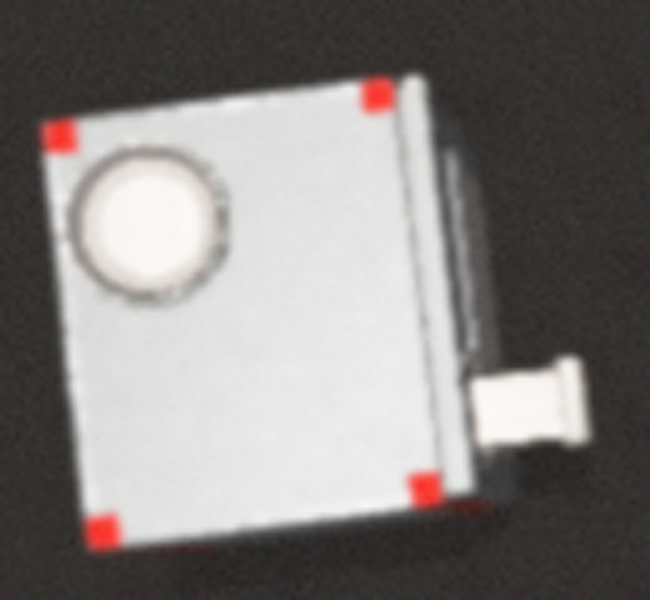

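```bash
python3 - <<'E'
from h import *
i=cv2.imread('pics/top1.png').astype(int)[140:262,155:290]
red=((i[:,:,2]>150)&(i[:,:,1]<110)&(i[:,:,0]<110)).astype(np.uint8)
n,l,st,ce=cv2.connectedComponentsWithStats(red)
c=manip.calibration('top'); T=np.array(c['world_from_camera'])
def atz(u,v,z):
    r=T[:3,:3]@np.array([(u-c['cx'])/c['fx'],-(v-c['cy'])/c['fy'],-1]); o=T[:3,3]; return o+r*(z-o[2])/r[2]
W4=[]
for k in range(1,n):
    if st[k,4]>10:
        w=np.clip(i[:,:,2]-np.maximum(i[:,:,1],i[:,:,0])-20,0,None)*(cv2.dilate((l==k).astype(np.uint8),np.ones((3,3))))
        v,u=np.mgrid[:w.shape[0],:w.shape[1]]; uu=(w*u).sum()/w.sum()+155; vv=(w*v).sum()/w.sum()+140
        p=atz(uu,vv,260); W4.append(p); print(st[k,4],uu,vv,p.round(1))
W4=np.array(W4); r=cv2.minAreaRect(W4[:,:2].astype(np.float32)); print(r); print('centroid',W4.mean(0))
for A in range(len(W4)):
    for B in range(A):
        dd=W4[A]-W4[B]; print(A,B,np.linalg.norm(dd).round(1),np.degrees(np.arctan2(dd[1],dd[0])).round(2))
# lip: bright in crop, tops at z 219
b=(i.min(2)>140); 
for v in range(70,95): print(v+140,''.join('#' if x else '.' for x in b[v,80:125]))
E
```

```text
34 230.15188335358445 158.58774518312794 [606.  192.5 260. ]
36 166.58354324097397 166.88698572628044 [587.4 356.  260. ]
34 239.77627677100494 237.502471169687 [401.9 169.  260. ]
36 175.08878205128207 246.13958333333335 [383.5 333.  260. ]
((494.76025390625, 262.4993591308594), (205.4035186767578, 164.99734497070312), 6.430042743682861)
centroid [494.70244519 262.61679207 260.        ]
1 0 164.5 96.51
2 0 205.4 -173.43
2 1 263.3 -134.77
3 0 263.1 147.73
3 1 205.1 -173.57
3 2 165.0 96.42
210 ############.................................
211 ############.....................#...........
212 ############...................#####.........
213 ############...................#####.........
214 ############...........#############.........
215 ############...#####################.........
216 ############..#######################........
217 ############..#######################........
218 #####################################........
219 #####################################........
220 #####################################........
221 #####################################........
222 #############.#######################........
223 #############.#######################........
224 #############..######################........
225 ##############.#######################.......
226 ######################################.......
227 #####################################........
228 ##############.##########.........##.........
229 ##############..##...........................
230 ##############...............................
231 ##############...............................
232 ##############...............................
233 ##############...............................
234 ###############..............................
```

```bash
sed -i 's/6.634/6.5/' h.py; python3 - <<'E'
from h import *
c=manip.calibration('top'); T=np.array(c['world_from_camera'])
def atz(u,v,z):
    r=T[:3,:3]@np.array([(u-c['cx'])/c['fx'],-(v-c['cy'])/c['fy'],-1]); o=T[:3,3]; return o+r*(z-o[2])/r[2]
C=np.array([494.7,262.6,0]); p=C-68*W+159.5*N; p[2]=219; print(p,proj('top',p))
print('lip corners top:',[tuple(np.round(proj('top',p+s*22*W+t*7*N),1)) for s in(-1,1) for t in(-1,1)])
print('scene',[tuple(np.round(proj('scene',p+s*22*W+t*7*N),1)) for s in(-1,1) for t in(-1,1)])
print(atz(269.2,219.9,219))
i=cv2.imread('pics/scene1.png')[180:210,350:395]; cv2.imwrite('pics/crop2.png',cv2.resize(i,None,fx=16,fy=16,interpolation=cv2.INTER_CUBIC))
E
```

```text
[445.19302641  96.42747048 219.        ] (np.float64(269.31784398619834), np.float64(220.83135171772884))
lip corners top: [(np.float64(267.7), np.float64(229.5)), (np.float64(273.0), np.float64(228.8)), (np.float64(265.6), np.float64(212.9)), (np.float64(270.9), np.float64(212.2))]
scene [(np.float64(379.1), np.float64(186.6)), (np.float64(374.5), np.float64(184.8)), (np.float64(368.2), np.float64(193.5)), (np.float64(363.6), np.float64(191.5))]
[447.65723308  96.7079496  219.        ]
```

View pics/crop2.png

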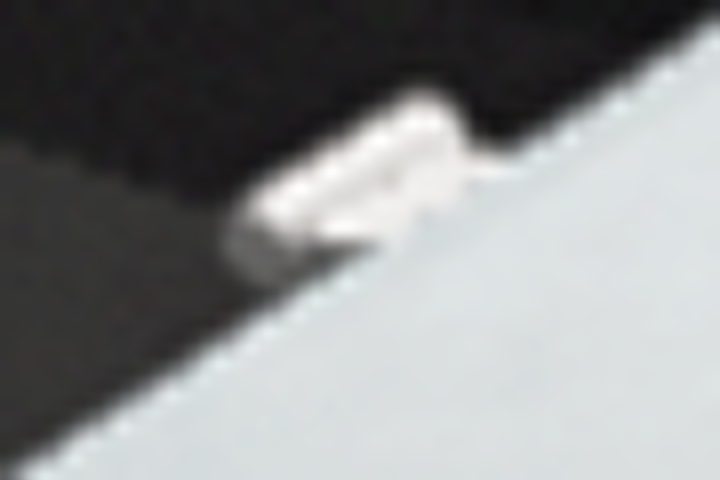

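```bash
cat >> h.py <<'E'
LIP=np.array([446.,96.,212.]); R0=Ro.from_euler('xyz',[np.pi,0,np.pi/2+a])
def tool(phi,door=0):  # phi tilt deg about e, door deg
    return Ro.from_rotvec(Z*np.deg2rad(door))*Ro.from_rotvec(E_*np.deg2rad(phi))*R0
def cur():
    s=manip.read_state(); return s,Ro.from_euler('xyz',s['eef_rot'])
def delta(gp,R):  # gp: wanted grasp point
    s,Rc=cur(); tz=R.as_matrix()[:,2]; t=gp+19*tz
    print('travel cm',((t-s['eef_pos'])/10).round(2),'turn deg',np.degrees((R*Rc.inv()).as_rotvec()).round(1),'target',t.round(1))
def stat():
    s,Rc=cur(); tz=Rc.as_matrix()[:,2]; g=s['eef_pos']-19*tz; f=s['wrist_force']
    print('t',round(s['clock'],2),'gp',g.round(1),'F W/N/Z',(f@W).round(1),(f@N).round(1),f[2].round(1),'mom',s['moment'].round(2),'gap',round(s['finger_gap'],1),'tool z',tz.round(3),'j',s['joints'].round(2))
E
python3 - <<'E'
from h import *
print(tool(-25).as_matrix().round(2))
R=tool(-25); tz=R.as_matrix()[:,2]
delta(LIP-100*tz,R)
E
```

```text
[[-0.1   0.99 -0.05]
 [ 0.9   0.11  0.42]
 [ 0.42  0.   -0.91]]
travel cm [29.38 58.93  8.  ] turn deg [ 22.6 -15.   78.6] target [449.9  62.  285.4]
```

```bash
python3 -m inch '{"grip":[1,1,1,1,1,1,1,1,1,1],"travel":[[0,0,6],[2,4,10],[5,10,12],[7.5,15,12],[10,20,12],[12.5,25,12],[15,30,12],[17.5,35,12],[20,40,12],[22,44,12]],"turn":[[0,0,0],[0,0,0],[0,0,10],[0,0,20],[0,0,30],[0,0,40],[0,0,50],[0,0,60],[0,0,70],[0,0,78]]}' 30
python3 - <<'E'
from h import *
stat(); R=tool(-25); tz=R.as_matrix()[:,2]
delta(LIP-100*tz,R)
E
```

```text
clock: 1.95
eef_pos: [376.6, -85.4, 325.7]
eef_rot: [3.141, 0.0, 1.655]
wrist_force: [-0.1, -0.5, 0.7]
finger_gap: 94.1
t 1.95 gp [376.6 -85.4 344.7] F W/N/Z -0.1 0.5 0.7 mom [-0.09 -0.09  0.02] gap 94.1 tool z [ 0.001 -0.    -1.   ] j [-0.32 -0.15  1.73  0.    1.56 -0.4 ]
travel cm [ 7.33 14.74 -4.03] turn deg [24.9  2.5  1.7] target [449.9  62.  285.4]
```

```bash
python3 -m inch '{"grip":[1,1,1,1,1],"travel":[[2.5,5,-1],[5,10,-2.5],[7.3,14.7,-4],[7.3,14.7,-4],[7.3,14.7,-4]],"turn":[[9,1,0.6],[18,2,1.2],[24.9,2.5,1.7],[24.9,2.5,1.7],[24.9,2.5,1.7]]}' 30
python3 - <<'E'
from h import *
stat(); delta(LIP,tool(-25)); shot('top','top2'); shot('scene','scene2')
E
```

```text
clock: 2.58
eef_pos: [449.5, 61.1, 286.1]
eef_rot: [3.141, -0.435, 1.686]
wrist_force: [0.3, 0.4, 0.6]
finger_gap: 93.9
t 2.58 gp [450.4  53.1 303.3] F W/N/Z 0.3 -0.4 0.6 mom [-0.23 -0.1  -0.01] gap 93.9 tool z [-0.047  0.419 -0.907] j [-0.19  0.07  1.67  0.41  1.55 -0.34]
travel cm [-0.44  4.29 -9.13] turn deg [ 0.1  0.1 -0.1] target [445.1 104.  194.8]
```

View pics/top2.png

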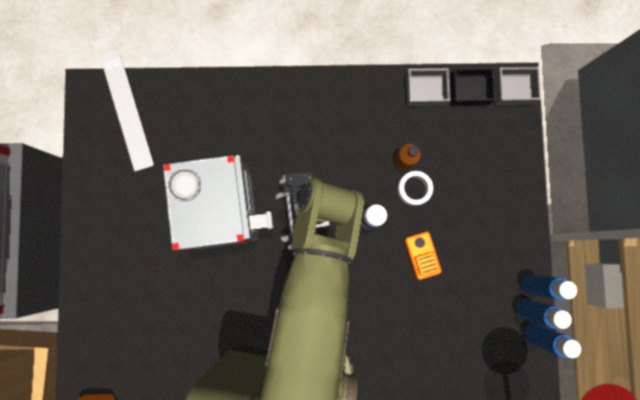

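View pics/scene2.png

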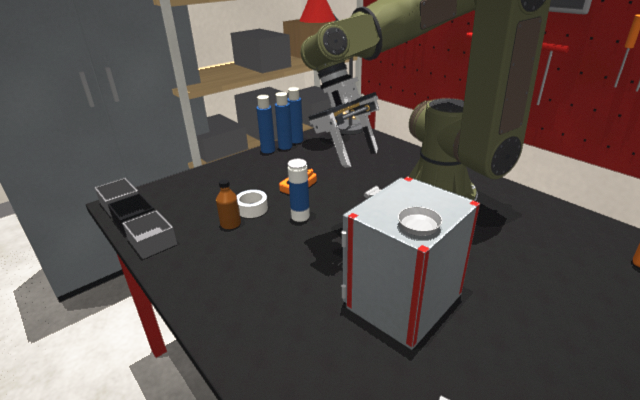

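The gripper is open and tilted. In the top picture it is at about (290,205), outside the lip at (262,220), and in the scene picture it is above it, with nothing touched. Now I advance along the fingers.

```bash
python3 -m inch '{"grip":[1,1,1,1,1,1],"travel":[[-0.1,1,-2.2],[-0.2,2,-4.4],[-0.3,3.2,-6.8],[-0.44,4.3,-9.1],[-0.44,4.3,-9.1],[-0.44,4.3,-9.1]],"turn":[[0,0,0],[0,0,0],[0,0,0],[0,0,0],[0,0,0],[0,0,0]]}' 30
python3 - <<'E'
from h import *
stat(); delta(LIP,tool(-25)); p,d=shot('top','top3'); 
p,d=shot('scene','scene3'); i=p[150:230,320:420,::-1]; cv2.imwrite('pics/crop3.png',cv2.resize(i,None,fx=7,fy=7,interpolation=cv2.INTER_CUBIC))
E
```

```text
clock: 3.42
eef_pos: [445.6, 103.4, 196.8]
eef_rot: [3.137, -0.434, 1.686]
wrist_force: [-0.5, -0.3, 0.5]
finger_gap: 93.6
t 3.42 gp [446.4  95.4 214.1] F W/N/Z -0.5 0.2 0.5 mom [-0.21 -0.09 -0.07] gap 93.6 tool z [-0.044  0.419 -0.907] j [-0.1   0.13  1.81  0.44  1.32 -0.35]
travel cm [-0.05  0.06 -0.21] turn deg [0.1 0.2 0. ] target [445.1 104.  194.8]
```

View pics/crop3.png

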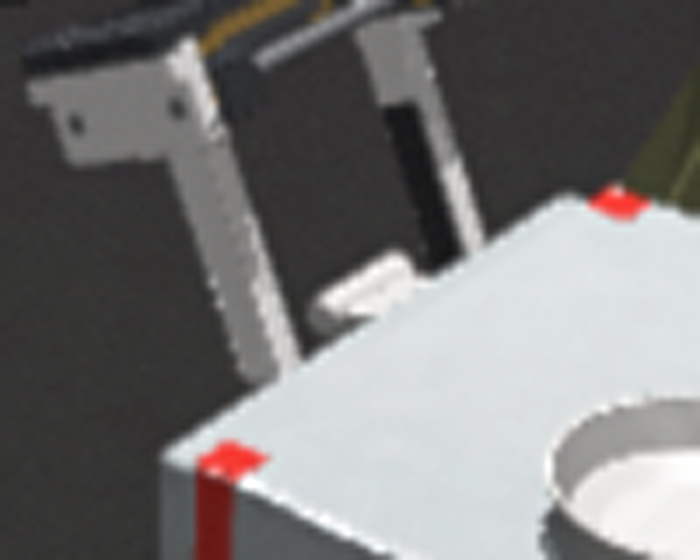

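View pics/top3.png

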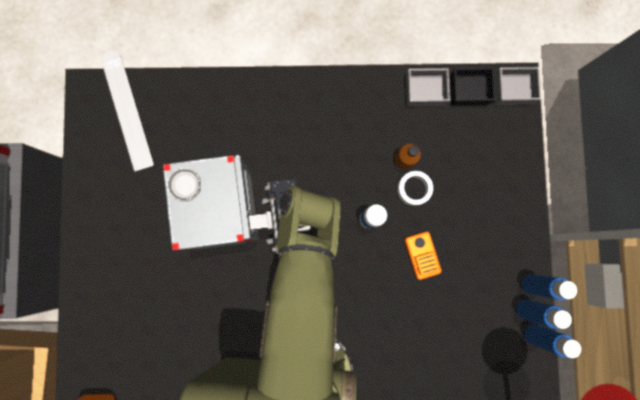

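The fingers straddle the lip's two ends, at (345-375, 185-200) in the scene picture. I'll close gently first.

```bash
python3 -m inch '{"grip":[-1,-1,-1,-1,-1,-1,-1,-1],"travel":[[0,0.05,-0.2],[0,0.05,-0.2],[0,0.05,-0.2],[0,0.05,-0.2],[0,0.05,-0.2],[0,0.05,-0.2],[0,0.05,-0.2],[0,0.05,-0.2]],"turn":[[0,0,0],[0,0,0],[0,0,0],[0,0,0],[0,0,0],[0,0,0],[0,0,0],[0,0,0]]}' 15
python3 -c "
from h import *
stat()"
```

```text
clock: 4.53
eef_pos: [447.5, 103.9, 195.2]
eef_rot: [3.132, -0.434, 1.686]
wrist_force: [15.0, 2.5, -4.1]
finger_gap: 43.6
t 4.53 gp [448.2  95.9 212.4] F W/N/Z 15.2 -0.8 -4.1 mom [-0.07 -2.49 -1.03] gap 43.6 tool z [-0.039  0.419 -0.907] j [-0.1   0.13  1.81  0.44  1.31 -0.35]
```

```bash
python3 -m inch '{"grip":[-1,-1,-1],"travel":[[0.05,0,0],[0.05,0,0],[0.05,0,0]],"turn":[[0,0,0],[0,0,0],[0,0,0]]}' 20
python3 -c "
from h import *
stat()"
```

```text
clock: 4.9
eef_pos: [447.8, 104.0, 195.0]
eef_rot: [3.133, -0.434, 1.686]
wrist_force: [0.9, 1.2, -3.8]
finger_gap: 44.0
t 4.9 gp [448.5  96.  212.2] F W/N/Z 1.0 -1.1 -3.8 mom [-0.23 -0.1   0.34] gap 44.0 tool z [-0.04   0.419 -0.907] j [-0.1   0.13  1.81  0.44  1.31 -0.35]
```

```bash
cat >> h.py <<'E'
L0=np.array([448.5,96.,212.2]); A0=np.deg2rad(12)
PIV=L0-62*(np.cos(-A0)*N+np.sin(-A0)*Z)
def lip(th,off=0): return PIV+62*(np.cos(th-A0)*N+np.sin(th-A0)*Z)
def plan(ths):
    s,Rc=cur()
    for th in ths:
        R=tool(-25+np.degrees(th)); t=lip(th)+19*R.as_matrix()[:,2]
        print(th,'travel',((t-s['eef_pos'])/10).round(2).tolist(),'turn',np.degrees((R*Rc.inv()).as_rotvec()).round(1).tolist())
def lift():  # estimate theta from gp
    s,Rc=cur(); g=s['eef_pos']-19*Rc.as_matrix()[:,2]-PIV; f=s['wrist_force']
    th=np.arctan2(g@Z,g@N)+A0; er=np.cos(th-A0)*N+np.sin(th-A0)*Z; et=-np.sin(th-A0)*N+np.cos(th-A0)*Z
    phi=np.degrees(np.arctan2(Rc.as_matrix()[:,2]@N, -Rc.as_matrix()[2,2]))
    print('t %.2f th %.3f radial %.1f along %.1f | phi-25 th %.3f | F tang %.1f radial %.1f W %.1f gap %.1f'%(s['clock'],th,np.hypot(g@Z,g@N)-62,g@W,np.deg2rad(phi+25),f@et,f@er,f@W,s['finger_gap']))
E
python3 -c "
from h import *
lift();plan([.05,.1,.15,.2,.25,.3])"
```

```text
t 4.90 th 0.000 radial -0.0 along 0.0 | phi-25 th 0.002 | F tang -3.9 radial -0.3 W 1.0 gap 44.0
0.05 travel [-0.0, -0.15, 0.27] turn [-2.8, 0.1, 0.1]
0.1 travel [0.01, -0.27, 0.54] turn [-5.6, -0.2, 0.1]
0.15 travel [0.03, -0.39, 0.82] turn [-8.5, -0.5, 0.1]
0.2 travel [0.04, -0.49, 1.11] turn [-11.3, -0.8, 0.0]
0.25 travel [0.05, -0.58, 1.4] turn [-14.2, -1.1, 0.0]
0.3 travel [0.06, -0.65, 1.69] turn [-17.0, -1.5, 0.0]
```

```bash
python3 -m inch '{"grip":[-1,-1,-1,-1,-1,-1],"travel":[[0,-0.08,0.14],[0,-0.15,0.27],[0,-0.21,0.4],[0.01,-0.27,0.54],[0.01,-0.27,0.54],[0.01,-0.27,0.54]],"turn":[[-1.4,0,0],[-2.8,0.1,0.1],[-4.2,0,0],[-5.6,-0.2,0.1],[-5.6,-0.2,0.1],[-5.6,-0.2,0.1]]}' 25
python3 -c "
from h import *
lift();plan([.15,.2,.25,.3])"
```

```text
clock: 5.65
eef_pos: [447.9, 101.3, 200.4]
eef_rot: [3.141, -0.337, 1.685]
wrist_force: [0.9, 1.4, -4.2]
finger_gap: 43.9
t 5.65 th 0.100 radial -0.1 along 0.0 | phi-25 th 0.100 | F tang -4.3 radial -0.8 W 1.1 gap 43.9
0.15 travel [0.01, -0.12, 0.28] turn [-2.9, -0.3, -0.0]
0.2 travel [0.02, -0.23, 0.56] turn [-5.7, -0.6, -0.0]
0.25 travel [0.03, -0.31, 0.85] turn [-8.6, -0.9, -0.0]
0.3 travel [0.04, -0.39, 1.15] turn [-11.4, -1.3, -0.0]
```

```bash
python3 -m inch '{"grip":[-1,-1,-1,-1,-1,-1],"travel":[[0,-0.06,0.14],[0.01,-0.12,0.28],[0.02,-0.23,0.56],[0.03,-0.31,0.85],[0.04,-0.37,1.1],[0.04,-0.37,1.1]],"turn":[[-1.5,-0.1,0],[-2.9,-0.3,0],[-5.7,-0.6,0],[-8.6,-0.9,0],[-11,-1.2,0],[-11,-1.2,0]]}' 25
python3 -c "
from h import *
lift();plan([.33,.36,.39])"
```

```text
clock: 6.4
eef_pos: [448.3, 97.7, 211.6]
eef_rot: [3.141, -0.142, 1.686]
wrist_force: [0.9, -2.7, -3.7]
finger_gap: 43.5
t 6.40 th 0.296 radial -0.1 along 0.0 | phi-25 th 0.294 | F tang -4.0 radial 2.4 W 0.6 gap 43.5
0.33 travel [0.0, -0.06, 0.2] turn [-2.0, -0.2, -0.1]
0.36 travel [0.01, -0.09, 0.38] turn [-3.8, -0.4, -0.1]
0.39 travel [0.01, -0.12, 0.56] turn [-5.5, -0.6, -0.1]
```

```bash
cat > chk.py <<'E'
from h import *
import sys
lift(); s,Rc=cur(); g=s['eef_pos']-19*Rc.as_matrix()[:,2]-PIV; th=np.arctan2(g@Z,g@N); f=s['wrist_force']
et=-np.sin(th)*N+np.cos(th)*Z; er=np.cos(th)*N+np.sin(th)*Z
sys.exit(1 if f@et<-8 or abs(f@er)>8 or abs(f@W)>10 else 0)
E
python3 -m inch '{"grip":[-1,-1],"travel":[[0,-0.05,0.2],[0,-0.05,0.2]],"turn":[[-2,-0.2,0],[-2,-0.2,0]]}' && python3 chk.py && python3 -m inch '{"grip":[-1,-1],"travel":[[0,-0.04,0.18],[0,-0.04,0.18]],"turn":[[-1.7,-0.2,0],[-1.7,-0.2,0]]}' && python3 chk.py && python3 -c "
from h import *
plan([.39,.42,.45,.48])"
```

```text
clock: 6.65
eef_pos: [448.4, 97.3, 213.7]
eef_rot: [-3.142, -0.107, 1.686]
wrist_force: [2.0, -0.4, -2.3]
finger_gap: 43.3
t 6.65 th 0.331 radial -0.1 along 0.0 | phi-25 th 0.329 | F tang -2.4 radial 0.4 W 1.9 gap 43.3
clock: 6.9
eef_pos: [448.4, 96.9, 215.6]
eef_rot: [3.141, -0.077, 1.686]
wrist_force: [3.0, 0.6, -3.3]
finger_gap: 43.6
t 6.90 th 0.362 radial -0.1 along 0.0 | phi-25 th 0.359 | F tang -3.2 radial -0.7 W 3.0 gap 43.6
0.39 travel [0.0, -0.04, 0.17] turn [-1.8, -0.2, -0.1]
0.42 travel [0.0, -0.06, 0.35] turn [-3.5, -0.4, -0.1]
0.45 travel [0.0, -0.07, 0.53] turn [-5.2, -0.6, -0.1]
0.48 travel [0.01, -0.08, 0.71] turn [-6.9, -0.8, -0.1]
```

```bash
python3 -m inch '{"grip":[-1,-1],"travel":[[0.02,-0.03,0.17],[0.02,-0.03,0.17]],"turn":[[-1.8,-0.2,0],[-1.8,-0.2,0]]}' && python3 chk.py && python3 -m inch '{"grip":[-1,-1],"travel":[[0,-0.02,0.18],[0,-0.02,0.18]],"turn":[[-1.7,-0.2,0],[-1.7,-0.2,0]]}' && python3 chk.py && python3 -m inch '{"grip":[-1,-1],"travel":[[0,-0.01,0.18],[0,-0.01,0.18]],"turn":[[-1.7,-0.2,0],[-1.7,-0.2,0]]}' && python3 chk.py && python3 -c "
from h import *
plan([.48,.51,.54,.57])"
```

```text
clock: 7.15
eef_pos: [448.5, 96.6, 217.3]
eef_rot: [-3.141, -0.044, 1.687]
wrist_force: [0.4, -0.9, -2.7]
finger_gap: 44.0
t 7.15 th 0.392 radial -0.1 along 0.1 | phi-25 th 0.392 | F tang -2.8 radial 0.5 W 0.3 gap 44.0
clock: 7.4
eef_pos: [448.5, 96.4, 219.3]
eef_rot: [3.142, -0.013, 1.687]
wrist_force: [1.4, -1.2, -2.4]
finger_gap: 43.8
t 7.40 th 0.425 radial -0.1 along 0.1 | phi-25 th 0.423 | F tang -2.6 radial 0.8 W 1.2 gap 43.8
clock: 7.65
eef_pos: [448.5, 96.3, 221.3]
eef_rot: [3.142, 0.018, 1.688]
wrist_force: [1.9, -2.7, -2.5]
finger_gap: 43.4
t 7.65 th 0.457 radial -0.1 along 0.1 | phi-25 th 0.455 | F tang -3.1 radial 2.2 W 1.6 gap 43.4
0.48 travel [-0.0, -0.02, 0.14] turn [-1.4, -0.2, -0.2]
0.51 travel [-0.0, -0.03, 0.32] turn [-3.2, -0.4, -0.2]
0.54 travel [-0.0, -0.03, 0.51] turn [-4.9, -0.6, -0.2]
0.57 travel [-0.0, -0.02, 0.69] turn [-6.6, -0.8, -0.2]
```

```bash
python3 -m inch '{"grip":[-1,-1],"travel":[[0,-0.02,0.17],[0,-0.02,0.17]],"turn":[[-1.7,-0.2,-0.1],[-1.7,-0.2,-0.1]]}' && python3 chk.py && python3 -m inch '{"grip":[-1,-1],"travel":[[0,0,0.18],[0,0,0.18]],"turn":[[-1.7,-0.2,0],[-1.7,-0.2,0]]}' && python3 chk.py && python3 -m inch '{"grip":[-1,-1],"travel":[[0,0,0.18],[0,0,0.18]],"turn":[[-1.7,-0.2,0],[-1.7,-0.2,0]]}' && python3 chk.py && python3 -c "
from h import *
plan([.57,.6,.63,.66])"
```

```text
clock: 7.9
eef_pos: [448.5, 96.2, 223.1]
eef_rot: [3.141, 0.049, 1.686]
wrist_force: [1.7, -2.0, -3.0]
finger_gap: 44.1
t 7.90 th 0.487 radial -0.1 along 0.0 | phi-25 th 0.486 | F tang -3.5 radial 1.3 W 1.4 gap 44.1
clock: 8.15
eef_pos: [448.6, 96.2, 225.1]
eef_rot: [3.141, 0.081, 1.687]
wrist_force: [1.5, -3.7, -2.5]
finger_gap: 43.8
t 8.15 th 0.520 radial -0.1 along 0.1 | phi-25 th 0.517 | F tang -3.5 radial 2.9 W 1.1 gap 43.8
clock: 8.4
eef_pos: [448.5, 96.0, 226.3]
eef_rot: [-3.141, 0.113, 1.687]
wrist_force: [6.0, -3.5, -8.7]
finger_gap: 43.8
t 8.40 th 0.541 radial -0.1 along 0.0 | phi-25 th 0.549 | F tang -9.6 radial 1.1 W 5.5 gap 43.8
```

```bash
python3 -m inch '{"grip":[-1,-1],"travel":[[0,0.01,0.12],[0,0.01,0.12]],"turn":[[-0.5,0,0],[-0.5,0,0]]}' ; python3 chk.py;  python3 -c "
from h import *
stat();plan([.53])"
```

```text
clock: 8.65
eef_pos: [448.5, 95.9, 226.7]
eef_rot: [-3.139, 0.123, 1.687]
wrist_force: [7.0, -3.1, -11.2]
finger_gap: 43.7
t 8.65 th 0.547 radial -0.1 along -0.0 | phi-25 th 0.559 | F tang -11.8 radial -0.0 W 6.6 gap 43.7
t 8.65 gp [448.2  98.2 245.6] F W/N/Z 6.6 3.9 -11.2 mom [-0.09 -1.33  0.08] gap 43.7 tool z [ 0.012 -0.122 -0.992] j [ 0.2   0.09  1.73 -0.13  1.34  0.12]
0.53 travel [0.0, 0.02, -0.1] turn [1.7, 0.1, -0.1]
```

```bash
cat >> h.py <<'E'
H=PIV+172*W-8*N
def planD(th,phi,ds):
    s,Rc=cur()
    for d in ds:
        Rz=Ro.from_rotvec(Z*np.deg2rad(d)); R=tool(phi,d); t=H+Rz.apply(lip(th)-H)+19*R.as_matrix()[:,2]
        print(d,'travel',((t-s['eef_pos'])/10).round(2).tolist(),'turn',np.degrees((R*Rc.inv()).as_rotvec()).round(1).tolist(),'tcp',t.round())
def door():
    s,Rc=cur(); tz=Rc.as_matrix()[:,2]; g=s['eef_pos']-19*tz; ty=Rc.as_matrix()[:,1]
    v=(g-H); v0=lip(.525)-H; d=np.degrees(np.arctan2(v[1],v[0])-np.arctan2(v0[1],v0[0])); d=(d+180)%360-180
    dy=np.degrees(np.arctan2(ty[1],ty[0]))-6.5; f=s['wrist_force']; Rz=Ro.from_rotvec(Z*np.deg2rad(d)); fl=Rz.inv().apply(f)
    print('t %.2f door %.1f (yaw %.1f) drad %.1f z %.1f | F W %.1f N %.1f Z %.1f gap %.1f'%(s['clock'],d,dy,np.hypot(*v[:2])-np.hypot(*v0[:2]),g[2],fl@W,fl@N,f[2],s['finger_gap']), 'j',s['joints'].round(2))
E
python3 -c "
from h import *
print(H);door();planD(.53,5.5,[0,1,2,4,6])"
```

```text
[611.62350745 183.67484307 225.09052483]
t 8.65 door -0.1 (yaw 0.1) drad -0.2 z 245.6 | F W 6.6 N 3.9 Z -11.2 gap 43.7 j [ 0.2   0.09  1.73 -0.13  1.34  0.12]
0 travel [0.0, 0.01, -0.1] turn [1.6, 0.0, -0.1] tcp [449.  96. 226.]
1 travel [0.16, -0.27, -0.1] turn [1.6, 0.1, 0.9] tcp [450.  93. 226.]
2 travel [0.32, -0.55, -0.1] turn [1.6, 0.1, 1.9] tcp [452.  90. 226.]
4 travel [0.66, -1.1, -0.1] turn [1.6, 0.1, 3.9] tcp [455.  85. 226.]
6 travel [1.01, -1.64, -0.1] turn [1.6, 0.1, 5.9] tcp [459.  79. 226.]
```

```bash
python3 -m inch '{"grip":[-1,-1,-1],"travel":[[0.02,0.01,-0.05],[0.1,-0.14,-0.05],[0.16,-0.27,-0.05]],"turn":[[1,0,0],[1,0,0.5],[1,0.1,0.9]]}' 25; python3 -c "
from h import *
lift();door();planD(.53,5.5,[2,3,4])"
```

```text
clock: 9.02
eef_pos: [450.0, 93.3, 226.1]
eef_rot: [-3.139, 0.105, 1.703]
wrist_force: [1.9, 3.4, -7.0]
finger_gap: 43.9
t 9.03 th 0.523 radial 2.6 along 1.2 | phi-25 th 0.542 | F tang -5.7 radial -5.1 W 2.2 gap 43.9
t 9.03 door 0.9 (yaw 1.1) drad -0.1 z 245.0 | F W 2.3 N -3.1 Z -7.0 gap 43.9 j [ 0.19  0.09  1.73 -0.11  1.33  0.08]
2 travel [0.17, -0.3, -0.04] turn [0.6, -0.1, 0.9] tcp [452.  90. 226.]
3 travel [0.33, -0.58, -0.04] turn [0.6, -0.1, 1.9] tcp [453.  88. 226.]
4 travel [0.5, -0.85, -0.04] turn [0.6, -0.1, 2.9] tcp [455.  85. 226.]
```

```bash
python3 -m inch '{"grip":[-1,-1],"travel":[[0.09,-0.15,0],[0.17,-0.3,0]],"turn":[[0,0,0.5],[0,0,0.9]]}' ; python3 -c "
from h import *
door()
import sys; f=manip.read_state()['wrist_force']; sys.exit(1 if abs(f@N)>9 else 0)" && python3 -m inch '{"grip":[-1,-1],"travel":[[0.09,-0.15,0],[0.17,-0.3,0]],"turn":[[0,0,0.5],[0,0,1]]}' ; python3 -c "
from h import *
door();lift();planD(.52,5,[4,6,8,10,12,15,20])"
```

```text
clock: 9.28
eef_pos: [451.7, 90.4, 226.1]
eef_rot: [-3.139, 0.105, 1.72]
wrist_force: [1.3, 2.9, -5.1]
finger_gap: 43.3
t 9.28 door 1.9 (yaw 2.0) drad -0.2 z 245.0 | F W 1.8 N -2.7 Z -5.1 gap 43.3 j [ 0.18  0.09  1.73 -0.11  1.33  0.06]
clock: 9.52
eef_pos: [453.5, 87.4, 226.1]
eef_rot: [-3.139, 0.105, 1.738]
wrist_force: [3.7, 5.2, -5.9]
finger_gap: 43.8
t 9.53 door 3.0 (yaw 3.1) drad -0.2 z 245.0 | F W 4.5 N -4.5 Z -5.9 gap 43.8 j [ 0.17  0.09  1.73 -0.11  1.33  0.03]
t 9.53 th 0.495 radial 8.6 along 3.9 | phi-25 th 0.541 | F tang -4.3 radial -6.2 W 4.3 gap 43.8
4 travel [0.15, -0.26, -0.1] turn [1.0, 0.1, 0.9] tcp [455.  85. 225.]
6 travel [0.51, -0.8, -0.1] turn [1.0, 0.1, 2.9] tcp [459.  79. 225.]
8 travel [0.88, -1.33, -0.1] turn [1.0, 0.1, 4.9] tcp [462.  74. 225.]
10 travel [1.27, -1.84, -0.1] turn [1.0, 0.1, 6.9] tcp [466.  69. 225.]
12 travel [1.68, -2.34, -0.1] turn [1.0, 0.1, 8.9] tcp [470.  64. 225.]
15 travel [2.33, -3.07, -0.1] turn [1.0, 0.2, 11.9] tcp [477.  57. 225.]
20 travel [3.48, -4.19, -0.1] turn [1.0, 0.2, 16.9] tcp [488.  45. 225.]
```

The door has come 9 mm with only about 4 N of drag, so the pawl has let go. I'll keep swinging along the arc.

```bash
python3 -m inch '{"grip":[-1,-1,-1,-1,-1,-1],"travel":[[0.33,-0.53,0],[0.88,-1.33,0],[1.68,-2.34,0],[2.33,-3.07,0],[3.48,-4.19,0],[3.48,-4.19,0]],"turn":[[0,0,2],[0,0,4.9],[0,0,8.9],[0,0,11.9],[0,0.2,16.9],[0,0.2,16.9]]}' ; python3 -c "
from h import *
door();planD(.52,6,[25,30,35,40,45,50])"
```

```text
clock: 10.28
eef_pos: [489.3, 45.4, 226.3]
eef_rot: [-3.138, 0.104, 2.034]
wrist_force: [5.6, 7.0, -5.6]
finger_gap: 43.6
t 10.28 door 20.2 (yaw 20.0) drad -0.8 z 245.2 | F W 8.2 N -3.8 Z -5.6 gap 43.6 j [ 0.07  0.13  1.68 -0.1   1.3  -0.37]
25 travel [1.17, -1.04, -0.12] turn [0.1, -0.2, 5.0] tcp [501.  35. 225.]
30 travel [2.51, -1.95, -0.12] turn [0.1, -0.2, 10.0] tcp [514.  26. 225.]
35 travel [3.92, -2.74, -0.12] turn [0.1, -0.2, 15.0] tcp [529.  18. 225.]
40 travel [5.39, -3.4, -0.12] turn [0.1, -0.2, 20.0] tcp [543.  11. 225.]
45 travel [6.92, -3.93, -0.12] turn [0.1, -0.2, 25.0] tcp [559.   6. 225.]
50 travel [8.49, -4.32, -0.12] turn [0.1, -0.2, 30.0] tcp [574.   2. 225.]
```

```bash
cat >> h.py <<'E'
def planS(th,phi,ds,sh):
    s,Rc=cur()
    for d,k in zip(ds,sh):
        Rz=Ro.from_rotvec(Z*np.deg2rad(d)); R=tool(phi,d); t=H+Rz.apply(lip(th)-H+k*W)+19*R.as_matrix()[:,2]
        print(d,'travel',((t-s['eef_pos'])/10).round(2).tolist(),'turn',np.degrees((R*Rc.inv()).as_rotvec()).round(1).tolist())
E
python3 -c "
from h import *
planS(.525,6,[25,30,35,40],[1.3,1.6,1.8,2.0])"
```

```text
25 travel [1.27, -0.97, -0.09] turn [0.1, -0.2, 5.0]
30 travel [2.63, -1.85, -0.09] turn [0.1, -0.2, 10.0]
35 travel [4.05, -2.61, -0.09] turn [0.1, -0.2, 15.0]
40 travel [5.53, -3.25, -0.09] turn [0.1, -0.2, 20.0]
```

```bash
python3 -m inch '{"grip":[-1,-1,-1,-1,-1,-1],"travel":[[0.63,-0.48,0],[1.27,-0.97,-0.05],[2.63,-1.85,-0.09],[4.05,-2.61,-0.09],[5.53,-3.25,-0.09],[5.53,-3.25,-0.09]],"turn":[[0,0,2.5],[0,0,5],[0,0,10],[0,0,15],[0,0,20],[0,0,20]]}' ; python3 -c "
from h import *
door();planS(.52,6,[45,50,55,60,65],[2]*5)"
```

```text
clock: 11.02
eef_pos: [544.8, 12.3, 225.3]
eef_rot: [-3.137, 0.104, 2.382]
wrist_force: [-0.9, -0.4, -2.0]
finger_gap: 43.8
t 11.03 door 40.4 (yaw 40.0) drad -1.4 z 244.2 | F W -0.9 N -0.4 Z -2.0 gap 43.8 j [-0.01  0.23  1.56 -0.08  1.27 -0.8 ]
45 travel [1.5, -0.46, -0.02] turn [0.2, -0.2, 5.0]
50 travel [3.06, -0.85, -0.02] turn [0.2, -0.2, 10.0]
55 travel [4.64, -1.09, -0.02] turn [0.2, -0.2, 15.0]
60 travel [6.24, -1.2, -0.02] turn [0.2, -0.2, 20.0]
65 travel [7.84, -1.17, -0.02] turn [0.2, -0.2, 25.0]
```

```bash
python3 -m inch '{"grip":[-1,-1,-1,-1,-1,-1,-1],"travel":[[0.75,-0.24,0],[1.5,-0.46,0],[3.06,-0.85,0],[4.64,-1.09,0],[6.24,-1.2,0],[7.84,-1.17,0],[7.84,-1.17,0]],"turn":[[0,0,2.5],[0,0,5],[0,0,10],[0,0,15],[0,0,20],[0,0,25],[0,0,25]]}' ; python3 -c "
from h import *
door();planS(.52,6,[70,75,80,84],[2.4,2.6,2.8,3])"
```

```text
clock: 11.9
eef_pos: [623.2, 0.5, 225.2]
eef_rot: [-3.137, 0.104, 2.817]
wrist_force: [1.4, -0.3, -1.1]
finger_gap: 43.7
t 11.90 door 65.3 (yaw 64.9) drad -1.8 z 244.1 | F W 0.1 N 1.4 Z -1.1 gap 43.7 j [-0.04  0.39  1.35 -0.03  1.3  -1.28]
70 travel [1.6, 0.22, -0.01] turn [0.2, -0.1, 5.1]
75 travel [3.17, 0.54, -0.01] turn [0.2, -0.1, 10.1]
80 travel [4.7, 1.01, -0.01] turn [0.3, -0.1, 15.1]
84 travel [5.89, 1.48, -0.01] turn [0.3, -0.1, 19.1]
```

```bash
python3 -m inch '{"grip":[-1,-1,-1,-1,-1,-1],"travel":[[0.8,0.1,0],[1.6,0.22,0],[3.17,0.54,0],[4.7,1.01,0],[5.89,1.48,0],[5.89,1.48,0]],"turn":[[0,0,2.5],[0,0,5],[0,0,10],[0,0,15],[0,0,19],[0,0,19]]}' ; python3 -c "
from h import *
door();shot('top','top4');shot('scene','scene4')
s,Rc=cur()
planS(.25,-12,[84,84],[3,3]);planS(.1,-20,[84],[3])"
```

```text
clock: 12.65
eef_pos: [682.2, 14.3, 225.4]
eef_rot: [-3.135, 0.104, -3.138]
wrist_force: [3.3, -7.1, -1.0]
finger_gap: 44.1
t 12.65 door 84.3 (yaw 83.7) drad -1.9 z 244.3 | F W -7.1 N 3.2 Z -1.0 gap 44.1 j [-0.03  0.53  1.16 -0.    1.35 -1.61]
84 travel [-0.27, 0.11, -1.65] turn [0.3, 18.0, 0.3]
84 travel [-0.27, 0.11, -1.65] turn [0.3, 18.0, 0.3]
84 travel [-0.56, 0.11, -2.51] turn [0.2, 26.0, 0.3]
```

View pics/scene4.png

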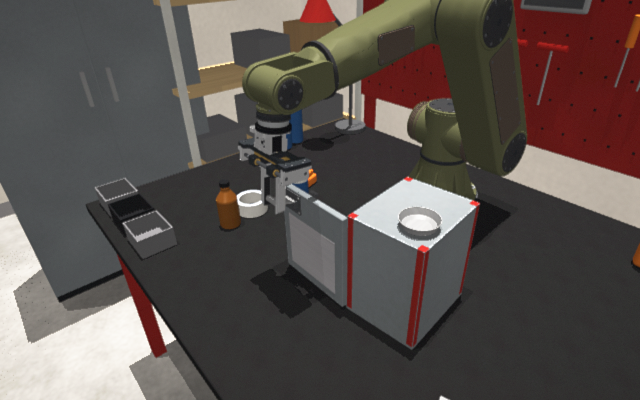

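View pics/top4.png

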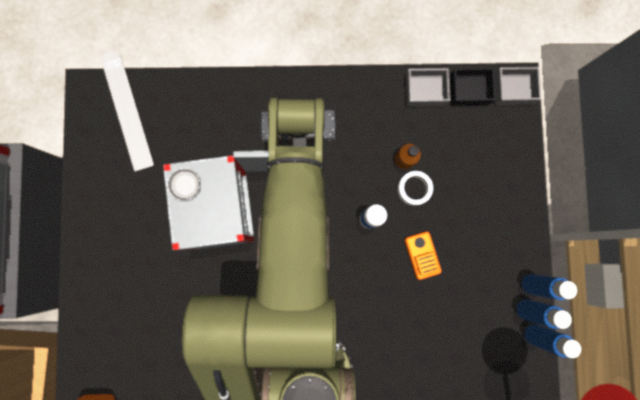

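```bash
python3 - <<'E'
from h import *
s,Rc=cur(); g=s['eef_pos']-19*Rc.as_matrix()[:,2]
print(g,proj('scene',g)); 
Rz=Ro.from_rotvec(Z*np.deg2rad(84))
for n,p in dict(face_free_top=-214*W+16*N,hinge_top=6*W+16*N,back_free=-214*W).items():
    q=H+Rz.apply(p); q[2]=258; print(n,q.round(),proj('scene',q))
i=cv2.imread('pics/scene4.png')[120:310,220:370]; cv2.imwrite('pics/crop4.png',cv2.resize(i,None,fx=4,fy=3.1,interpolation=cv2.INTER_CUBIC))
S=cloud('scene',np.load('pics/scene4.npy')); 
for u,v in((300,230),(330,260),(310,205),(280,200),(275,215)): print(u,v,S[v,u].round())
E
```

```text
[679.81988479  14.27096577 244.45300342] (np.float64(272.3247966199859), np.float64(201.2876451666877))
face_free_top [629. -30. 258.] (np.float64(278.730916870069), np.float64(181.52291764930794))
hinge_top [628. 190. 258.] (np.float64(342.93320984902203), np.float64(220.05414015481256))
back_free [613. -30. 258.] (np.float64(284.19738929724275), np.float64(179.28812993994092))
300 230 [629.  43. 156.]
330 260 [629. 149. 130.]
310 205 [626.  82. 243.]
280 200 [682.  49. 264.]
275 215 [ 510. -254.    0.]
```

View pics/crop4.png

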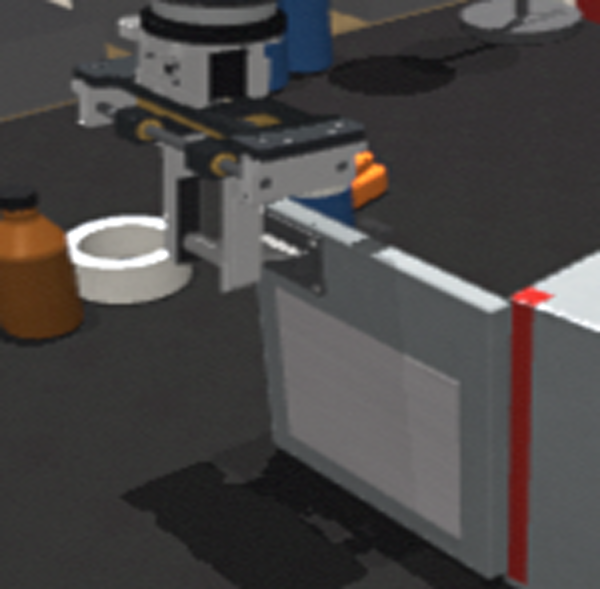

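The pictures show the door's face as a plane at x≈629 mm, parallel to y, which makes it about 83.5° open. The bar is still between the fingers at (272,201) in the scene picture. I'll now lower the paddle gently towards rest with a light grip, then let go.

```bash
python3 -m inch '{"grip":[-1,-1,-1,-1,-1,-1],"travel":[[0.05,0.03,-0.4],[0.12,0.05,-0.9],[0.2,0.05,-1.4],[0.26,0.05,-1.9],[0.29,0.05,-2.3],[0.29,0.05,-2.3]],"turn":[[0,1,0],[0,3,0],[0,5,0],[0,7,0],[0,8,0],[0,8,0]]}' 12; python3 -c "
from h import *
door();stat()"
```

```text
clock: 13.5
eef_pos: [684.3, 15.0, 202.0]
eef_rot: [-3.135, -0.037, -3.139]
wrist_force: [-1.8, 1.8, -4.0]
finger_gap: 43.7
t 13.50 door 85.8 (yaw 83.6) drad -0.7 z 221.0 | F W 1.9 N -1.7 Z -4.0 gap 43.7 j [-0.03  0.64  1.04 -0.01  1.5  -1.6 ]
t 13.5 gp [685.   15.1 221. ] F W/N/Z -1.5 -2.0 -4.0 mom [0.38 0.13 0.05] gap 43.7 tool z [-0.037 -0.006 -0.999] j [-0.03  0.64  1.04 -0.01  1.5  -1.6 ]
```

```bash
python3 -m inch '{"grip":[-1,-1,-1,0.3,0.5,0.5,0.5,0.5],"travel":[[0,0,-0.3],[-0.05,0,-0.7],[-0.05,0,-0.7],[-0.05,0,-0.7],[-0.05,0,-0.7],[-0.05,0,-0.7],[-0.05,0,-0.7],[-0.05,0,-0.7]],"turn":[[0,0,0],[0,0,0],[0,0,0],[0,0,0],[0,0,0],[0,0,0],[0,0,0],[0,0,0]]}' 12; python3 -c "
from h import *
stat()"
```

```text
clock: 14.5
eef_pos: [683.8, 15.0, 195.0]
eef_rot: [-3.135, -0.037, -3.139]
wrist_force: [-0.4, 0.2, -0.1]
finger_gap: 70.6
t 14.5 gp [684.5  15.1 213.9] F W/N/Z -0.4 -0.2 -0.1 mom [ 0.06 -0.19  0.01] gap 70.6 tool z [-0.037 -0.006 -0.999] j [-0.03  0.64  1.05 -0.01  1.48 -1.6 ]
```

```bash
python3 -m inch '{"grip":[0.5,0.5,0.5,0.5,0.5,0.5,0.5],"travel":[[0,0,1],[0,0,4],[0,0,8],[0,0,12],[-1,0,16],[-5,0,18],[-10,-1,19]],"turn":[[0,0,0],[0,0,0],[0,0,0],[0,0,0],[0,0,0],[0,0,0],[0,0,0]]}'; python3 -m inch '{"grip":[0.5,0.5,0.5,0.5,0.5,0.5],"travel":[[-5,-2,0],[-10,-5,0],[-15,-8,0],[-18,-12,0],[-20,-15,0],[-20,-15,0]],"turn":[[0,0,0],[0,0,0],[0,0,0],[0,0,0],[0,0,0],[0,0,0]]}'; python3 - <<'E'
from h import *
stat();shot('top','top5');shot('scene','scene5')
for c in('scene','top'):
    for l in('spray_can','oil_bottle','tape_roll','saw_cover','paddle_lip'): print(c,l,manip.look_for(c,l)[:2])
S=cloud('scene',np.load('pics/scene5.npy'))[195:300,288:345].reshape(-1,3); S=S[(abs(S[:,0]-629)<25)&(S[:,2]>60)&(S[:,2]<170)]
l=cv2.fitLine(S[:,:2].astype(np.float32),cv2.DIST_HUBER,0,.01,.01).ravel(); ang=np.degrees(np.arctan2(l[1],l[0]))%180; print('door dir',ang,'open',ang-6.5,len(S))
E
```

```text
clock: 15.38
eef_pos: [582.9, 5.2, 386.3]
eef_rot: [-3.135, -0.035, -3.139]
wrist_force: [-0.3, -0.8, 0.5]
finger_gap: 70.2
clock: 16.12
eef_pos: [381.9, -145.9, 387.4]
eef_rot: [-3.134, -0.033, 3.142]
wrist_force: [0.5, 0.6, 0.1]
finger_gap: 70.4
t 16.12 gp [ 382.6 -145.8  406.3] F W/N/Z 0.6 -0.6 0.1 mom [-0.   -0.13  0.05] gap 70.4 tool z [-0.033 -0.007 -0.999] j [-0.44 -0.08  1.53 -0.02  1.72 -2.01]
scene spray_can [{'bbox': [287.0, 155.7, 311.1, 193.7], 'p': 0.59}]
scene oil_bottle [{'bbox': [213.1, 179.4, 242.4, 230.0], 'p': 0.77}]
scene tape_roll [{'bbox': [241.9, 189.6, 264.7, 217.1], 'p': 0.87}, {'bbox': [290.0, 155.5, 310.3, 191.2], 'p': 0.4}]
scene saw_cover [{'bbox': [279.7, 169.2, 319.5, 185.0], 'p': 0.47}]
scene paddle_lip [{'bbox': [270.5, 181.9, 316.1, 223.1], 'p': 0.68}]
top spray_can [{'bbox': [400.4, 173.2, 430.9, 205.6], 'p': 0.64}]
top oil_bottle [{'bbox': [396.7, 144.0, 423.2, 170.4], 'p': 0.92}]
top tape_roll [{'bbox': [399.4, 173.3, 431.3, 206.5], 'p': 0.75}]
top saw_cover [{'bbox': [412.4, 229.9, 443.5, 280.6], 'p': 0.74}, {'bbox': [396.8, 145.8, 421.5, 169.7], 'p': 0.18}]
top paddle_lip [{'bbox': [290.0, 128.8, 305.9, 176.4], 'p': 0.67}]
door dir 91.218834 open 84.718834 2039
```

View pics/scene5.png

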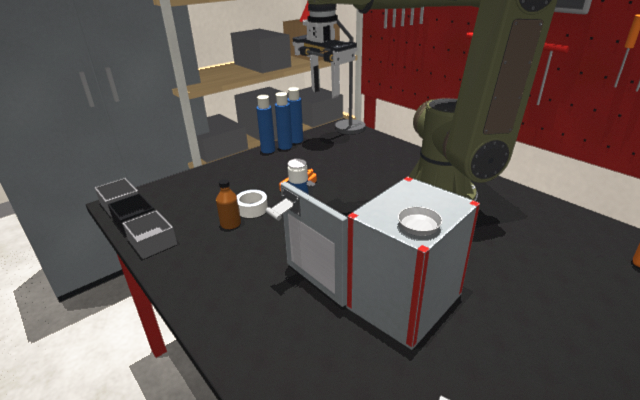

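View pics/top5.png

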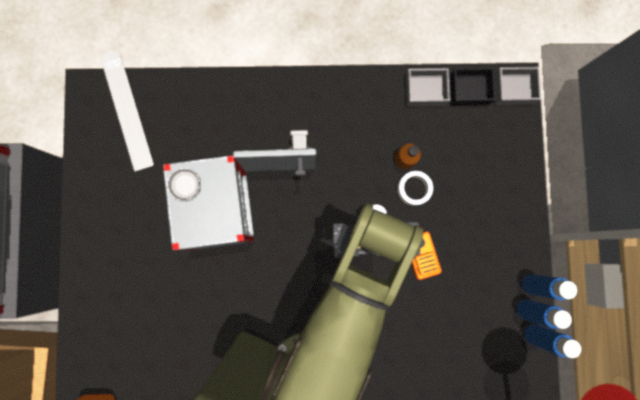

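The door stands open at about 85°, running from (235,153) to (315,153) in the top picture, with the paddle back at rest at (299,140). The bottle, tape, saw cover and can are where they were, and the arm is clear. I'm handing in.

```bash
python3 -c "
from h import *
stat();print(manip.sign_off())"
```

```text
t 16.73 gp [ 383.7 -144.5  405.2] F W/N/Z -0.1 0.1 -0.6 mom [ 0.06 -0.18 -0.  ] gap 70.2 tool z [-0.035 -0.006 -0.999] j [-0.44 -0.08  1.53 -0.02  1.72 -2.01]
the job is handed in; nothing more can be done
None
```

The cabinet door is open about 85° and standing on its own, and I handed the job in at 16.7 s. No verdict was reported.

- **Latch:** I gripped the lip by its two ends and lifted it along its arc, turning the gripper with it. At about 0.54 rad the force at the lip jumped from about 3.5 N to 9.6 N, and a second small nudge took it to 11.8 N with almost no movement. That was the stop, well under the 25 N limit.
- **Door:** I eased off slightly and swung the door out; sideways forces at the lip stayed under about 9 N. With the door open I lowered the paddle to rest, let go and backed away.
- **Last checks:** Depth points put the door at about 84.7° open and the gripper's path put it at 84–86°; 67.5° was needed. The paddle is at rest and the arm touches nothing, with wrist force below 1 N.
- **Other things on the bench:** The bottle, tape roll and saw cover show in the pictures where they were.
- **Check that disagreed:** In the last top picture the arm partly hid the spray can, and the network gave the tape roll's place for it. The scene camera still shows the can standing where it was.

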